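Bring the coffee pods to hand

TASK

Coffee is wanted, not garlic: hook a fingertip behind the raised front lip of the tray with the coffee pods and draw it all the way out to its stop, and push the garlic tray, which was left part open, fully home. Do both with the fingertips and without picking anything up; the pods must stay standing in their tray, the garlic and clip must stay in theirs, and the cup, mug and spice jar are left where they are. Either tray may be done first; finish with the hand clear of everything.

Things in the scene. Friction and masses are not known exactly. Their poses are not given: they have to be found in the camera images.
- pod_unit: low white runner frame, open on top, fixed; its pull-out wooden tray holds four coffee pods. Origin: middle of the frame's front edge, on the worktop; -x points out of the open front, the way the tray comes out (towards the robot, turned up to 0.22 rad). The frame spans 0 to 124 mm along x, +-70 mm along y, 50 mm high; the closed tray sticks out 68 mm in front
- pod_lip (a point): middle of the rear face of the pod tray's front lip, at its top edge, 58 mm above the worktop; moves with the tray, axes as the frame's. The lip is 8 mm thick (from here towards -x), 112 mm wide. Behind it (+x) is an empty finger well 60 mm long, 104 mm wide, floor 8 mm above the worktop, side walls up to 42 mm; then a 5 mm cross wall, top at 36 mm, and the compartment, 65 to 170 mm from here
- pod_tray (a joint): travel of the pod tray on its straight rails, m: 0 = fully home at its stop, 0.09 = fully out at its stop. Friction about 1.5 N plus 8 N per m/s, no spring; it stays where it is left and cannot be lifted
- garlic_unit: low white runner frame, open on top, fixed; its pull-out wooden tray holds a garlic bulb and a bag clip. Origin: middle of the frame's front edge, on the worktop; -x points out of the open front, the way the tray comes out (towards the robot, turned up to 0.22 rad). The frame spans 0 to 124 mm along x, +-70 mm along y, 50 mm high; the closed tray sticks out 68 mm in front
- garlic_lip (a point): middle of the rear face of the garlic tray's front lip, at its top edge, 58 mm above the worktop; moves with the tray, axes as the frame's. The lip is 8 mm thick (from here towards -x), 112 mm wide. Behind it (+x) is an empty finger well 60 mm long, 104 mm wide, floor 8 mm above the worktop, side walls up to 42 mm; then a 5 mm cross wall, top at 36 mm, and the compartment, 65 to 170 mm from here
- garlic_tray (a joint): travel of the garlic tray on its straight rails, m: 0 = fully home at its stop, 0.09 = fully out at its stop. Friction about 1.5 N plus 8 N per m/s, no spring; it stays where it is left and cannot be lifted
- pod_0: loose grey coffee pod, dome with a rim, 37 mm across, 29 mm high, 11 g, standing in the pod tray's compartment; origin at the centre of its underside, z up
- pod_1: loose grey coffee pod, dome with a rim, 37 mm across, 29 mm high, 11 g, standing in the pod tray's compartment; origin at the centre of its underside, z up
- pod_2: loose grey coffee pod, dome with a rim, 37 mm across, 29 mm high, 11 g, standing in the pod tray's compartment; origin at the centre of its underside, z up
- pod_3: loose grey coffee pod, dome with a rim, 37 mm across, 29 mm high, 11 g, standing in the pod tray's compartment; origin at the centre of its underside, z up
- garlic_bulb: loose garlic bulb, 53 mm across and 53 mm high, in the garlic tray's compartment; origin at its underside
- bag_clip: loose purple bag clip, 72x15x12 mm, beside the garlic in its tray; origin at its underside
- small_mug: bystander: small two-tone cup, 60x84x53 mm, standing on the worktop near its front edge; origin at the centre of its underside
- spice_jar: bystander: spice jar with dark cap, 41 mm across, 105 mm high, standing at the left; origin at the centre of its underside
- big_mug: bystander: plain beige mug, 82x120x94 mm, standing at the right in front of the sink; origin at the centre of its underside
Things that resemble listed ones, but are neither listed nor needed, are in the scene too. Leave any blue or turquoise look-alike of the pod_3 alone.

How it is judged:
By the outcome, as a careful person would: the job done as asked, in the order asked, and still so for the second after the job is handed in, with the robot touching nothing.
It also fails if it takes over 40 s, if anything falls off the work surface, if the arm or the gripper's body presses on something with over 40 N, if the wrist force passes 120 N, or if a joint passes its speed limit or range.

ROBOT

A 6-joint arm with a two-finger parallel gripper is mounted at the origin on a cart in front of the work surface, level with it; the furniture and walls round the work are solid. World frame = base frame: x ahead of the robot, y to its left, z up, the work surface at z = 0. Lengths are in m, angles in rad, forces in N, time in s.
With the tool pointing down it reaches from about 0.3 to 1 m from the base axis. Payload 5.1 kg.
Tool frame: the origin (TCP) lies at the very end of the fingers, on their centre line; the grasp point (between the pads) lies 19 mm behind it; z points along the fingers, y is the line along which they close (so a half turn about z gives the same grasp; the last joint's range is limited). The gripper opens to 95 mm and grips with 3 to 60 N. Pads are 20 mm wide; open, the fingers measure 119 mm over their backs; the gripper's body (75 mm by 180 mm) begins 59 mm behind the grasp point.
Start: joints at [-1.401, 0.124, 1.65, -0, 1.367, -0.083], TCP at [0.163, -0.629, 0.178] pointing down, gripper open.
Joint ranges: [-2.61, 2.61], [-1.02, 2.33], [0.03, 2.71], [-1.35, 4.49], [0.32, 2.68], [-2.91, 2.91]. Speed limits (rad/s): [2.57, 2.57, 3.14, 3.14, 3.14, 3.14].

INTERFACE

Orientations are given as a unit quaternion [x, y, z, w].
In Python, from cell import ctrl gives the robot as it stands.
- The arm moves only by the tool drive_tool, never from a script. Its argument "series" is a list of rows, each a list of 3 entries, a list of its own where there are three numbers: the opening, from -1 (shut) to 1 (fully open), so that 0 is half open, then the shift along the world's x, y, z in cm, then the turn, a rotation vector about the world's x, y, z in degrees. In form: [[hand, [x, y, z], [ax, ay, az]], ...]. A call has 1 to 5 rows; each row shifts and turns the commanded pose from where the row before left it; what a row does not reach is not made up. A row lasts 1/10 s, in which the tool goes at most 50 mm and 8.59 degrees, less where a joint would pass 70% of its speed; a pose out of reach is approached as far as the arm can. A call with a gripper value outside its range is refused whole. The fingers move at their own pace and stop on an object; the grip force is fixed at half the most. Time passes only in rows, so rows that do not move let the fingers close. It gives the time, the measured TCP pose, the force, the opening and the grip force at its end, in the units of the state.
- ctrl.read_state(): the state, without advancing time (a new reading comes with each control period).
- ctrl.snapshot(name): name is "scene" or "top" or "wrist"; returns the picture (480x640x3 uint8, red, green, blue); there is no depth.
- ctrl.calibration(name): a dict with "camera_matrix" (3x3 intrinsics, pixels), "R" (3x3) and "t" (3): a world point X has camera coordinates R X + t. Camera axes: x right, y down, z forward; pixel columns grow to the right and rows downward; lengths in m; the calibration is good to about 2 mm. The wrist camera is an equidistant fisheye: a pixel r from the principal point sees the ray r / f radians off the axis. A picture is of the moment at which its call begins: read the wrist's pose just before it. calibration takes no time and is no camera call; for the wrist camera it gives the pose at the moment of the call.
- ctrl.job_done(): hands the job in; it is judged then, once.
The state is a dict: "clock": time; "joint_positions": joint angles; "dq": joint speeds; "effort": joint torques, N m; "eef_pos": TCP position; "tcp_rot": TCP orientation; "wrist_force": force on the tool from outside, world axes, zero at the start; "torque": the same for the moment, N m; "gripper_width": opening from 0.0 (shut) to 1.0 (fully open); "grasp_force": force on a finger pad.
Only numpy, scipy, OpenCV 4.12 (cv2) and the standard library are available. Lean on these libraries where they do the work, as an engineer would, in place of code of your own. Each camera call takes 0.05 s, during which the arm holds its last target. There are 200 camera calls.

## Working session

There is one attempt and no reset: what is moved stays moved. The work goes in short steps, Python scripts to look and compute and a tool call to move; the robot and the scene stay as the last step left them, time stands still between calls to the robot, and variables do not carry over. Pictures are saved under pics/ and viewed, at most 10 in all, crops included, and the job is handed in when it is done.

Besides the shell and the picture viewer there is one more tool, called after "Request:" by a JSON object that holds its "name" and its "arguments", one argument or row to a line. drive_tool: Moves the arm, as the interface text tells. Its arguments: {"type":"object","properties":{"series":{"type":"array","items":{"type":"array"}}},"required":["series"]}

```bash
mkdir -p pics; ls; python3 - <<'E'
from cell import ctrl
import cv2
for n in("scene","top"):
    cv2.imwrite(f"pics/{n}0.png",ctrl.snapshot(n)[:,:,::-1])
    c=ctrl.calibration(n);print(n,c)
s=ctrl.read_state();print(s)
E
```

```text
pics
scene {'camera_matrix': array([[549.4725028 ,   0.        , 322.11476092],
       [  0.        , 549.4725028 , 237.70358314],
       [  0.        ,   0.        ,   1.        ]]), 'R': array([[-0.49056732, -0.87125769, -0.01592939],
       [-0.6687401 ,  0.38813268, -0.63414485],
       [ 0.55868629, -0.30043812, -0.77305017]]), 't': array([0.30573928, 0.44166346, 0.92341269])}
top {'camera_matrix': array([[504.03308665,   0.        , 306.12410164],
       [  0.        , 504.03308665, 245.1316275 ],
       [  0.        ,   0.        ,   1.        ]]), 'R': array([[ 0.02484903, -0.99968818, -0.00246145],
       [-0.99542993, -0.02451594, -0.09229418],
       [ 0.09220506,  0.00474362, -0.99572874]]), 't': array([-0.01599062,  0.61185032,  1.50274669])}
{'clock': 0.1, 'joint_positions': array([-1.40060864e+00,  1.24412003e-01,  1.65154524e+00,  1.29221015e-05,
        1.36748722e+00, -8.26372185e-02]), 'dq': array([ 0.00190647, -0.00188799, -0.0027262 , -0.00095323, -0.00049516,
        0.00125144]), 'effort': array([ 4.25741364e-04, -4.18879366e+01, -3.61096787e+01,  7.76356948e-02,
        4.61318088e-02, -7.41528447e-05]), 'eef_pos': array([ 0.16243316, -0.62870642,  0.17692346]), 'tcp_rot': array([ 9.92020320e-01,  1.26074688e-01, -3.41980777e-05, -9.25295273e-04]), 'wrist_force': array([-0.2930775 , -0.02976495, -0.52165547]), 'torque': array([-0.02285924,  0.00648561,  0.00584349]), 'grasp_force': 0.0, 'gripper_width': 0.9973431365123988}
```

View pics/scene0.png

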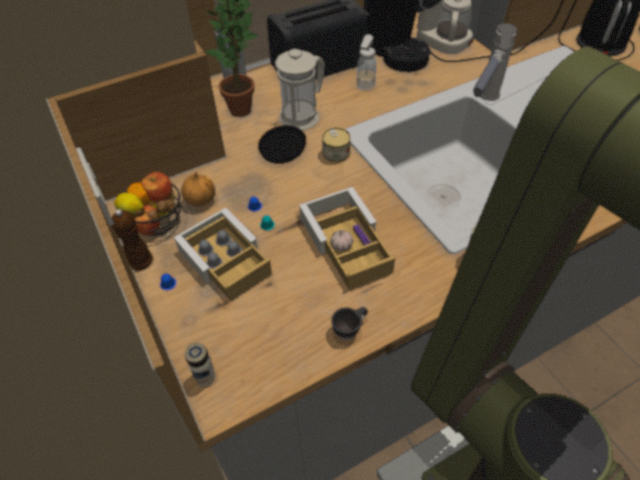

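View pics/top0.png

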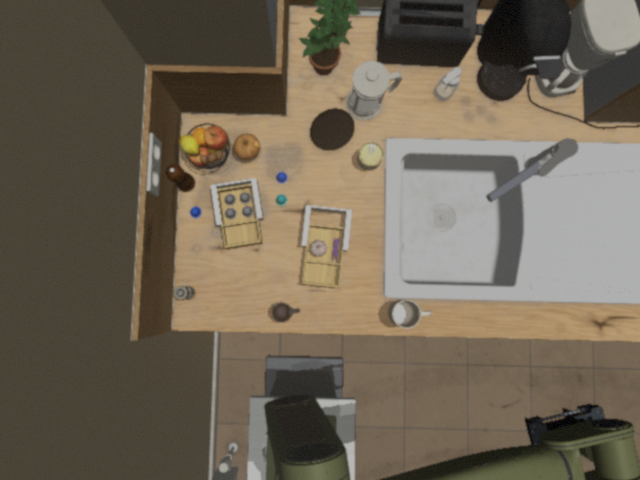

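The scene and top views show the pod unit at top (238,215), holding four grey pods. The garlic unit is at top (325,247) with its tray part open. The blue and turquoise look-alikes are loose on the worktop at (195,212), (281,177) and (281,199). I'll confirm this and read the lip edges in an enlarged crop.

```bash
python3 - <<'E'
import cv2
a=cv2.imread("pics/top0.png")[160:310,170:370]
cv2.imwrite("pics/topc.png",cv2.resize(a,None,fx=4,fy=4,interpolation=cv2.INTER_CUBIC))
a=cv2.imread("pics/scene0.png")[180:300,165:405]
cv2.imwrite("pics/scenec.png",cv2.resize(a,(800,400),interpolation=cv2.INTER_CUBIC))
E
```

```text
(no output)
```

View pics/topc.png

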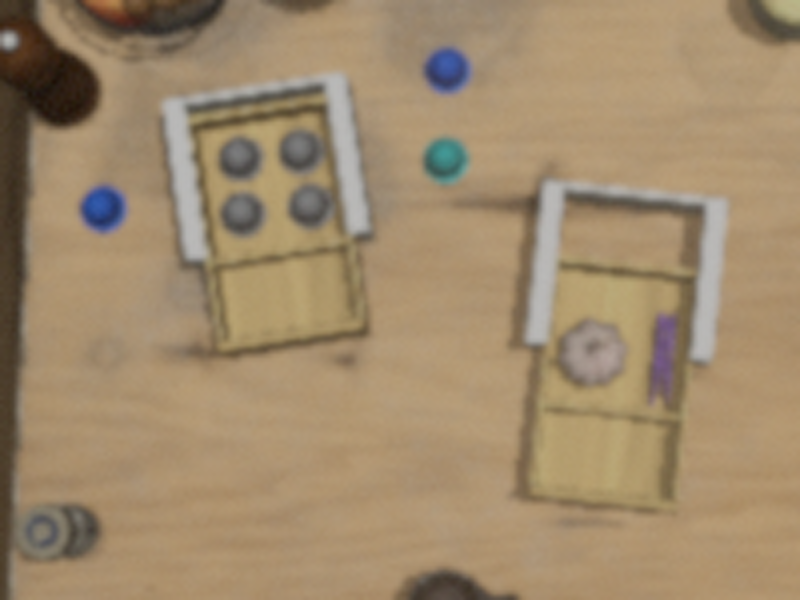

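View pics/scenec.png

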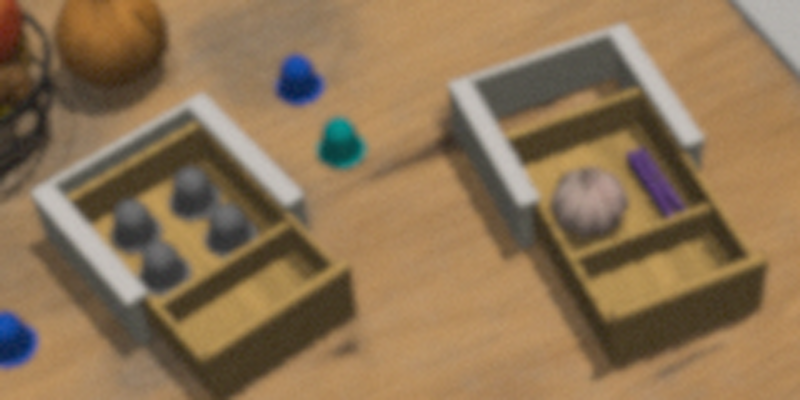

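```bash
cat > h.py <<'E'
from cell import ctrl
import numpy as np
def ray(n,uv,z):
    c=ctrl.calibration(n);K=c["camera_matrix"];R=c["R"];t=c["t"]
    o=-R.T@t;d=R.T@np.linalg.solve(K,[uv[0],uv[1],1.])
    return o+d*(z-o[2])/d[2]
T=lambda p:((p[0]+.5)/4-.5+170,(p[1]+.5)/4-.5+160)
S=lambda p:((p[0]+.5)*.3-.5+165,(p[1]+.5)*.3-.5+180)
E
python3 - <<'E'
from h import *
from scipy.spatial.transform import Rotation
M=np.array([[.124,.07],[.124,-.07],[0,-.07],[0,.07]])
D={"pod":([(163,100),(345,73),(371,235),(187,264)],[(215,353),(367,330)],[(36,190),(200,95),(302,195),(135,302)],[(205,362),(350,268)]),
"gar":([(543,180),(727,199),(712,361),(527,345)],[(522,497),(675,510)],[(451,84),(625,25),(703,138),(528,205)],[(610,320),(763,262)])}
for k,(f,l,fs,ls) in D.items():
  for n,F,ff,ll in(("top",T,f,l),("scene",S,fs,ls)):
    P=np.array([ray(n,F(p),.05)[:2] for p in ff]);L=np.array([ray(n,F(p),.058)[:2] for p in ll])
    a=P-P.mean(0);b=M-M.mean(0)
    th=np.arctan2((b[:,0]*a[:,1]-b[:,1]*a[:,0]).sum(),(a*b).sum())
    R=np.array([[np.cos(th),-np.sin(th)],[np.sin(th),np.cos(th)]])
    o=P.mean(0)-R@M.mean(0)
    print(k,n,"origin",o.round(4),"yaw",th.round(4),"res",np.abs(P-o-M@R.T).max().round(4),"lip front local",((L-o)@R).round(4).tolist(),"lip mid",L.mean(0).round(4))
print("mug",ray("top",(282,312),.05))
E
```

```text
pod top origin [0.676 0.202] yaw 0.1825 res 0.0017 lip front local [[-0.0718, 0.0571], [-0.0726, -0.0572]] lip mid [0.605  0.1889]
pod scene origin [0.6749 0.1988] yaw 0.1942 res 0.0038 lip front local [[-0.0733, 0.0611], [-0.0742, -0.0507]] lip mid [0.6015 0.1896]
gar top origin [ 0.6033 -0.0562] yaw -0.0716 res 0.0009 lip front local [[-0.1142, 0.062], [-0.1128, -0.0514]] lip mid [ 0.4905 -0.0427]
gar scene origin [ 0.5999 -0.0594] yaw -0.0746 res 0.0037 lip front local [[-0.1119, 0.0622], [-0.1138, -0.0469]] lip mid [ 0.4879 -0.0434]
mug [0.40969121 0.06545181 0.05      ]
```

Measurements, averaged over the two views:

| Unit | Yaw (rad) | Lip front | State |
|---|---|---|---|
| Pod | 0.188 | (0.604, 0.189) | closed |
| Garlic | -0.073 | (0.489, -0.043) | about 45 mm open |

The crop confirms that the grey pods are in the left tray and that the blue and turquoise ones are loose look-alikes. I'll push the garlic tray in first, with the fingers shut.

Request:
{"name": "drive_tool", "arguments": {
  "series": [
    [-1,[1.8,3.9,0],[0,0,-1.2]],
    [-1,[1.8,3.9,0],[0,0,-1.2]],
    [-1,[1.8,3.9,0],[0,0,-1.2]],
    [-1,[1.8,3.9,0],[0,0,-1.2]],
    [-1,[1.8,3.9,0],[0,0,-1.2]]
  ]
}}

```text
clock: 0.6
eef_pos: [0.2528, -0.4324, 0.1774]
tcp_rot: [0.997, 0.073, -0.0, -0.0]
wrist_force: [0.8, -0.2, -0.4]
gripper_width: 0.638
grasp_force: 0.0
```

Request:
{"name": "drive_tool", "arguments": {
  "series": [
    [-1,[1.8,3.9,0],[0,0,-1.2]],
    [-1,[1.8,3.9,0],[0,0,-1.2]],
    [-1,[1.8,3.9,0],[0,0,-1.2]],
    [-1,[1.8,3.9,0],[0,0,-1.2]],
    [-1,[1.8,3.9,0],[0,0,-1.2]]
  ]
}}

```text
clock: 1.1
eef_pos: [0.3427, -0.2375, 0.1777]
tcp_rot: [1.0, 0.021, 0.0, -0.0]
wrist_force: [1.0, -0.4, -0.1]
gripper_width: 0.219
grasp_force: 0.0
```

Request:
{"name": "drive_tool", "arguments": {
  "series": [
    [-1,[1.8,3.9,0],[0,0,-1.2]],
    [-1,[1.8,3.9,0],[0,0,-1.2]],
    [-1,[1.8,3.9,0],[0,0,-1.2]],
    [-1,[1.8,3.9,0],[0,0,-1.9]],
    [-1,[0,0,0],[0,0,0]]
  ]
}}

```text
clock: 1.6
eef_pos: [0.4153, -0.0794, 0.1777]
tcp_rot: [1.0, -0.023, -0.0, -0.001]
wrist_force: [-0.6, -0.4, 0.4]
gripper_width: 0.003
grasp_force: 0.0
```

Request:
{"name": "drive_tool", "arguments": {
  "series": [
    [-1,[2.0,4.0,0],[0,0,-1.5]],
    [-1,[0,0,-4],[0,0,0]],
    [-1,[0,0,-4],[0,0,0]],
    [-1,[0,0,-4],[0,0,0]],
    [-1,[0,0,-2.8],[0,0,0]]
  ]
}}

```text
clock: 2.1
eef_pos: [0.4323, -0.0436, 0.0269]
tcp_rot: [0.999, -0.039, -0.002, -0.0]
wrist_force: [0.4, -0.7, 0.6]
gripper_width: 0.006
grasp_force: 0.0
```

```bash
python3 - <<'E'
from h import *
import cv2
a=ctrl.snapshot("scene")[:,:,::-1][170:310,150:430]
cv2.imwrite("pics/s1.png",cv2.resize(a,(800,400),interpolation=cv2.INTER_CUBIC))
print(ctrl.read_state()["eef_pos"])
E
```

```text
[ 0.42889744 -0.04291757  0.02269913]
```

View pics/s1.png

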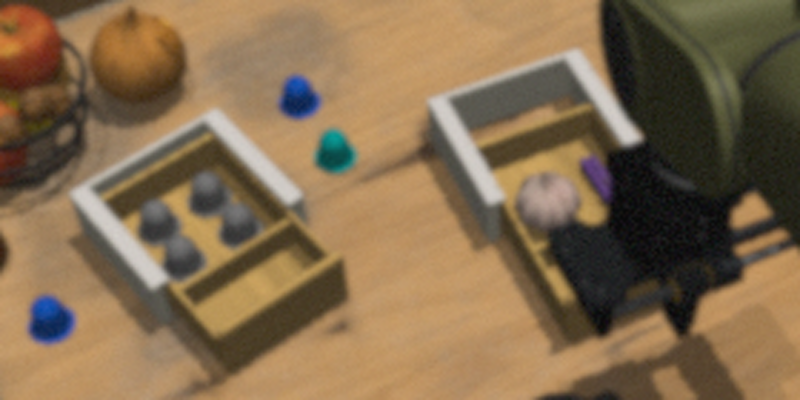

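The view shows the hand standing in front of the garlic lip, with dark points at crop (600,330) and (683,328). I'll check which of them is the fingertip.

```bash
python3 - <<'E'
from h import *
import cv2
s=ctrl.read_state();p=s["eef_pos"]
c=ctrl.calibration("scene")
for d in([0,0,0],[0,0,.08],[.037,.09,.08],[.037,-.09,.08],[-.037,.09,.08],[-.037,-.09,.08]):
    q=c["R"]@(p+d)+c["t"];u=c["camera_matrix"]@(q/q[2]);print(d,((u[:2]-[150,170])*800/280).round())
img=ctrl.snapshot("wrist");cv2.imwrite("pics/w1.png",img[:,:,::-1])
print(s["gripper_width"],s["eef_pos"])
E
```

```text
[0, 0, 0] [671. 361.]
[0, 0, 0.08] [679. 298.]
[0.037, 0.09, 0.08] [541. 313.]
[0.037, -0.09, 0.08] [754. 212.]
[-0.037, 0.09, 0.08] [598. 392.]
[-0.037, -0.09, 0.08] [816. 283.]
0.004528503265835586 [ 0.42889744 -0.04291757  0.02269913]
```

View pics/w1.png

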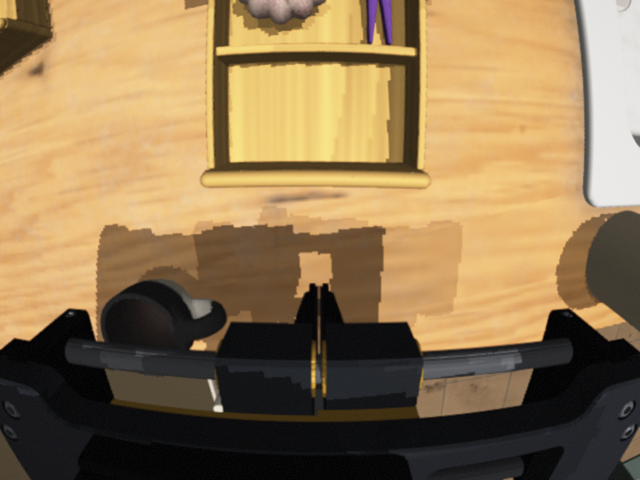

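The wrist view shows the shut fingers centred (col 318) on the garlic lip (cols 203–430). The small mug is off to the left and clear.

Request:
{"name": "drive_tool", "arguments": {
  "series": [
    [-1,[2.0,-0.1,0.7],[0,0,0]],
    [-1,[2.0,-0.2,0],[0,0,0]],
    [-1,[1,-0.1,0],[0,0,0]],
    [-1,[1,-0.1,0],[0,0,0]],
    [-1,[1,-0.1,0],[0,0,0]]
  ]
}}

```text
clock: 2.7
eef_pos: [0.5051, -0.0497, 0.0376]
tcp_rot: [0.999, -0.04, 0.0, 0.0]
wrist_force: [0.8, -0.4, -1.2]
gripper_width: 0.005
grasp_force: 0.0
```

Request:
{"name": "drive_tool", "arguments": {
  "series": [
    [-1,[1,-0.1,0],[0,0,0]],
    [-1,[0.5,0,0],[0,0,0]],
    [-1,[0.3,0,0],[0,0,0]],
    [-1,[0,0,0],[0,0,0]]
  ]
}}

```text
clock: 3.1
eef_pos: [0.5226, -0.0503, 0.0369]
tcp_rot: [0.999, -0.039, -0.0, -0.0]
wrist_force: [-0.7, -0.4, 0.2]
gripper_width: 0.007
grasp_force: 0.0
```

Request:
{"name": "drive_tool", "arguments": {
  "series": [
    [-1,[0.3,0,0],[0,0,0]],
    [-1,[0.2,0,0],[0,0,0]],
    [-1,[0,0,0],[0,0,0]]
  ]
}}

```text
clock: 3.4
eef_pos: [0.5276, -0.0503, 0.0371]
tcp_rot: [0.999, -0.039, 0.0, 0.0]
wrist_force: [-0.2, 0.4, -0.2]
gripper_width: 0.005
grasp_force: 0.0
```

```bash
python3 - <<'E'
from h import *
import cv2
cv2.imwrite("pics/w2.png",ctrl.snapshot("wrist")[:,:,::-1])
s=ctrl.read_state();print(s["eef_pos"],s["wrist_force"])
E
```

```text
[ 0.52753112 -0.05034533  0.03709195] [-0.45186309 -0.41926269  0.68232563]
```

View pics/w2.png

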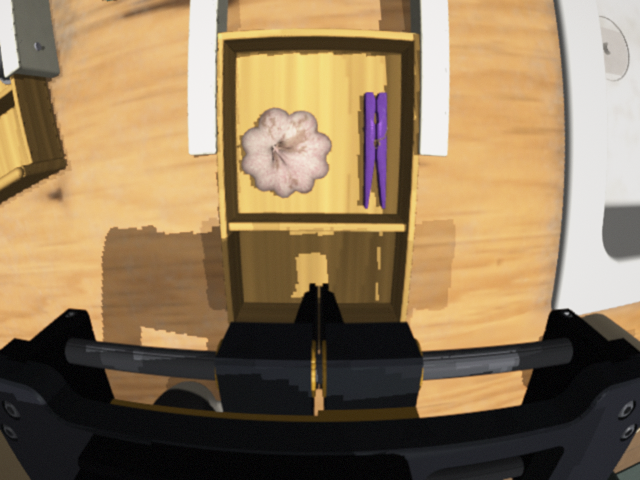

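```bash
cat >> h.py <<'E'
def wray(uv,z):
    c=ctrl.calibration("wrist");K=c["camera_matrix"];R=c["R"];t=c["t"]
    x=(uv[0]-K[0,2])/K[0,0];y=(uv[1]-K[1,2])/K[1,1];r=np.hypot(x,y)
    d=R.T@np.array([x/r*np.sin(r),y/r*np.sin(r),np.cos(r)]);o=-R.T@t
    return o+d*(z-o[2])/d[2]
E
python3 - <<'E'
from h import *
c=ctrl.calibration("wrist");print((-c["R"].T@c["t"]).round(3),c["R"][2].round(2))
for n,uv,z in(("frameL",(202,155),.05),("frameR",(433,155),.05),("cross",(318,226),.036),("back",(318,34),.042),("garlic",(285,152),.06),("tip?",(318,290),.037)):
    print(n,wray(uv,z).round(4))
E
```

```text
[ 0.61  -0.057  0.244] [-0.29  0.02 -0.96]
frameL [0.606 0.006 0.05 ]
frameR [ 0.5962 -0.1172  0.05  ]
cross [ 0.558  -0.0525  0.036 ]
back [ 0.6661 -0.061   0.042 ]
garlic [ 0.603  -0.0397  0.06  ]
tip? [ 0.5183 -0.0493  0.037 ]
```

```bash
python3 - <<'E'
from h import *
import cv2
s=ctrl.read_state();p=s["eef_pos"];c=ctrl.calibration("wrist")
def wp(X):
    q=c["R"]@X+c["t"];th=np.arctan2(np.hypot(q[0],q[1]),q[2]);f=np.arctan2(q[1],q[0]);K=c["camera_matrix"]
    return np.round([K[0,2]+K[0,0]*th*np.cos(f),K[1,2]+K[1,1]*th*np.sin(f)])
for d in([0,0,0],[.01,0,0],[-.01,0,0],[.01,0,.02]): print("tcp",d,wp(p+d))
print("lip unmoved",wp(np.array([.489,-.043,.058])),"lip pushed",wp(np.array([.5375,-.05,.058])))
im=ctrl.snapshot("scene")[:,:,::-1][170:330,240:440]
cv2.imwrite("pics/s2.png",cv2.resize(im,(750,600),interpolation=cv2.INTER_CUBIC))
c=ctrl.calibration("scene");q=c["R"]@p+c["t"];u=c["camera_matrix"]@(q/q[2]);print(((u[:2]-[240,170])*3.75).round())
E
```

```text
tcp [0, 0, 0] [319. 276.]
tcp [0.01, 0, 0] [317. 260.]
tcp [-0.01, 0, 0] [320. 291.]
tcp [0.01, 0, 0.02] [317. 273.]
lip unmoved [311. 350.] lip pushed [316. 273.]
[462. 332.]
```

View pics/s2.png

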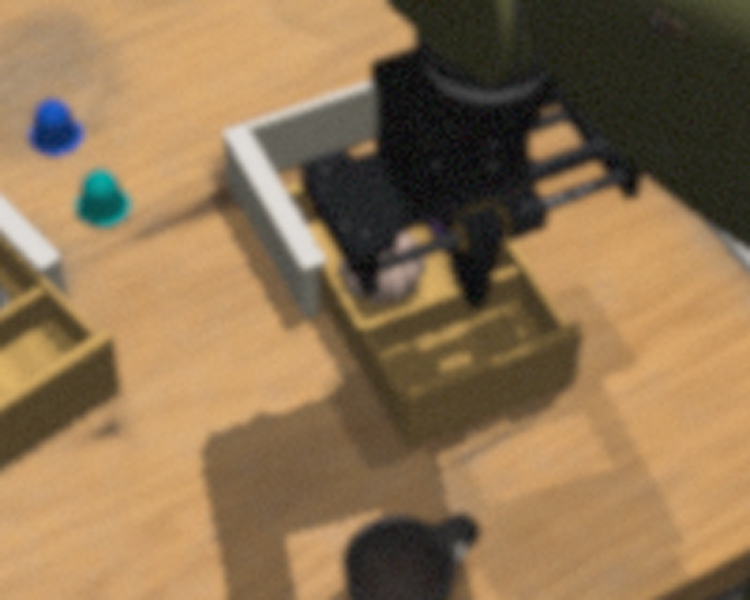

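The tip shows at crop (478,303), above the well. The reported TCP projects to (462,332), so the tip passed over the lip and the real fingertip is higher than I assumed. I'll triangulate it.

```bash
python3 - <<'E'
from h import *
p=ctrl.read_state()["eef_pos"]
for sp in((478,303),(474,300)):
  for wp in((318,286),(319,290)):
    L=[]
    uv=(sp[0]/3.75+240,sp[1]/3.75+170)
    for f in(lambda z:ray("scene",uv,z),lambda z:wray(wp,z)):
        a=f(0.);b=f(.1);L.append((a,(b-a)/np.linalg.norm(b-a)))
    A=sum(np.eye(3)-np.outer(d,d) for _,d in L);b=sum((np.eye(3)-np.outer(d,d))@a for a,d in L)
    X=np.linalg.solve(A,b);print(X.round(4),(X-p).round(4),[np.linalg.norm(np.cross(X-a,d)).round(4) for a,d in L])
s=ctrl.read_state();print(s["joint_positions"],s["wrist_force"])
E
```

```text
[ 0.5284 -0.0547  0.0599] [ 0.0009 -0.0044  0.0228] [np.float64(0.0049), np.float64(0.0049)]
[ 0.527  -0.0545  0.0616] [-0.0004 -0.0042  0.0245] [np.float64(0.0043), np.float64(0.0043)]
[ 0.5297 -0.0539  0.0619] [ 0.0023 -0.0036  0.0249] [np.float64(0.0039), np.float64(0.0039)]
[ 0.5284 -0.0537  0.0636] [ 0.001  -0.0034  0.0266] [np.float64(0.0033), np.float64(0.0033)]
[-1.96411908e-01 -7.99778327e-03  2.03802326e+00 -5.00565678e-05
  1.11165782e+00  1.45312368e+00] [-0.50639025  0.42813471  0.38475545]
```

The true tip is about 24 mm above the reported TCP, which also explains why it cleared the 58 mm lip. I'll lift, back out, and lower to a reported z of about 0.010, which puts the tip at about 0.034.

Request:
{"name": "drive_tool", "arguments": {
  "series": [
    [-1,[0,0,2.5],[0,0,0]],
    [-1,[-3,0.2,0],[0,0,0]],
    [-1,[-3,0.2,0],[0,0,0]],
    [-1,[-3,0.2,0],[0,0,0]],
    [-1,[0,0,-1.5],[0,0,0]]
  ]
}}

```text
clock: 4.0
eef_pos: [0.4365, -0.0443, 0.0483]
tcp_rot: [0.999, -0.039, 0.002, 0.0]
wrist_force: [0.2, 0.3, 0.1]
gripper_width: 0.005
grasp_force: 0.0
```

Request:
{"name": "drive_tool", "arguments": {
  "series": [
    [-1,[0,0,-1.5],[0,0,0]],
    [-1,[0,0,-1],[0,0,0]],
    [-1,[0,0,-0.7],[0,0,0]],
    [-1,[0,0,-0.5],[0,0,0]],
    [-1,[0,0,0],[0,0,0]]
  ]
}}

```text
clock: 4.5
eef_pos: [0.4372, -0.0442, 0.0094]
tcp_rot: [0.999, -0.039, -0.001, -0.0]
wrist_force: [0.2, -0.1, -0.2]
gripper_width: 0.005
grasp_force: 0.0
```

Request:
{"name": "drive_tool", "arguments": {
  "series": [
    [-1,[1.5,0,0],[0,0,0]],
    [-1,[1.5,-0.1,0],[0,0,0]],
    [-1,[0.8,0,0],[0,0,0]],
    [-1,[0.8,-0.1,0],[0,0,0]],
    [-1,[0.8,0,0],[0,0,0]]
  ]
}}

```text
clock: 5.0
eef_pos: [0.4915, -0.0465, 0.01]
tcp_rot: [0.999, -0.039, -0.001, 0.0]
wrist_force: [-2.2, -1.1, 1.3]
gripper_width: 0.002
grasp_force: 1.1
```

Contact is made (-2.2 N), so I'll keep pushing.

Request:
{"name": "drive_tool", "arguments": {
  "series": [
    [-1,[0.8,-0.1,0],[0,0,0]],
    [-1,[0.8,0,0],[0,0,0]],
    [-1,[0.7,-0.1,0],[0,0,0]],
    [-1,[0.5,0,0],[0,0,0]],
    [-1,[0.2,0,0],[0,0,0]]
  ]
}}

```text
clock: 5.5
eef_pos: [0.522, -0.0485, 0.0099]
tcp_rot: [0.999, -0.039, -0.0, 0.0]
wrist_force: [-2.0, -0.4, 0.8]
gripper_width: 0.004
grasp_force: 0.8
```

Request:
{"name": "drive_tool", "arguments": {
  "series": [
    [-1,[0.2,0,0],[0,0,0]],
    [-1,[0.2,0,0],[0,0,0]]
  ]
}}

```text
clock: 5.7
eef_pos: [0.5225, -0.0485, 0.0098]
tcp_rot: [0.999, -0.039, -0.004, 0.0]
wrist_force: [-15.2, -2.7, 11.0]
gripper_width: 0.004
grasp_force: 7.5
```

Request:
{"name": "drive_tool", "arguments": {
  "series": [
    [-1,[0.2,0,0],[0,0,0]],
    [-1,[0.2,0,0],[0,0,0]]
  ]
}}

```text
clock: 5.9
eef_pos: [0.5223, -0.0484, 0.0098]
tcp_rot: [0.999, -0.039, -0.009, 0.0]
wrist_force: [-28.1, -2.6, 22.3]
gripper_width: 0.002
grasp_force: 14.3
```

The garlic tray is home at its stop: force rose to 28 N with no further motion. I'll back off, rise, and go to above the pod finger well at about (0.641, 0.194), yaw 0.188.

Request:
{"name": "drive_tool", "arguments": {
  "series": [
    [-1,[-2.5,0.2,0],[0,0,0]],
    [-1,[-1.5,0,0],[0,0,0]],
    [-1,[0,0,4.5],[0,0,0]],
    [-1,[0,0,4.5],[0,0,0]],
    [-1,[0,0,0],[0,0,0]]
  ]
}}

```text
clock: 6.4
eef_pos: [0.4953, -0.0472, 0.108]
tcp_rot: [0.999, -0.039, 0.008, 0.001]
wrist_force: [1.0, 0.7, 0.7]
gripper_width: 0.004
grasp_force: 0.0
```

Request:
{"name": "drive_tool", "arguments": {
  "series": [
    [-1,[2,4,0],[0,0,3]],
    [-1,[2,4,0],[0,0,3]],
    [-1,[2,4,0],[0,0,3]],
    [-1,[2,4,0],[0,0,3]],
    [-1,[2,4,0],[0,0,3.2]]
  ]
}}

```text
clock: 6.9
eef_pos: [0.5905, 0.1557, 0.0998]
tcp_rot: [0.996, 0.094, 0.001, -0.0]
wrist_force: [0.7, -0.5, 0.4]
gripper_width: 0.002
grasp_force: 0.0
```

Request:
{"name": "drive_tool", "arguments": {
  "series": [
    [-1,[2,2,0],[0,0,0]],
    [-1,[2,2,0],[0,0,0]],
    [-1,[0,0,0],[0,0,0]],
    [-1,[0,0,0],[0,0,0]]
  ]
}}

```text
clock: 7.3
eef_pos: [0.6294, 0.194, 0.0993]
tcp_rot: [0.996, 0.093, -0.0, 0.0]
wrist_force: [0.1, -0.4, -0.1]
gripper_width: 0.002
grasp_force: 0.0
```

Request:
{"name": "drive_tool", "arguments": {
  "series": [
    [-1,[1.2,0,0],[0,0,0]],
    [-1,[0,0,-2],[0,0,0]],
    [-1,[0,0,0],[0,0,0]],
    [-1,[0,0,0],[0,0,0]]
  ]
}}

```text
clock: 7.7
eef_pos: [0.6411, 0.1928, 0.0796]
tcp_rot: [0.996, 0.093, -0.001, 0.0]
wrist_force: [-0.2, -0.7, -0.0]
gripper_width: 0.005
grasp_force: 0.0
```

```bash
python3 - <<'E'
from h import *
import cv2
im=ctrl.snapshot("scene")[:,:,::-1][170:320,160:360]
cv2.imwrite("pics/s3.png",cv2.resize(im,(800,600),interpolation=cv2.INTER_CUBIC))
p=ctrl.read_state()["eef_pos"];c=ctrl.calibration("scene")
for z in(.078+.024-.078,.10-.078):
  q=c["R"]@(p+[0,0,z])+c["t"];u=c["camera_matrix"]@(q/q[2]);print(p,((u[:2]-[160,170])*4).round())
E
```

```text
[0.6416417  0.19309608 0.08038629] [304. 312.]
[0.6416417  0.19309608 0.08038629] [305. 314.]
```

View pics/s3.png

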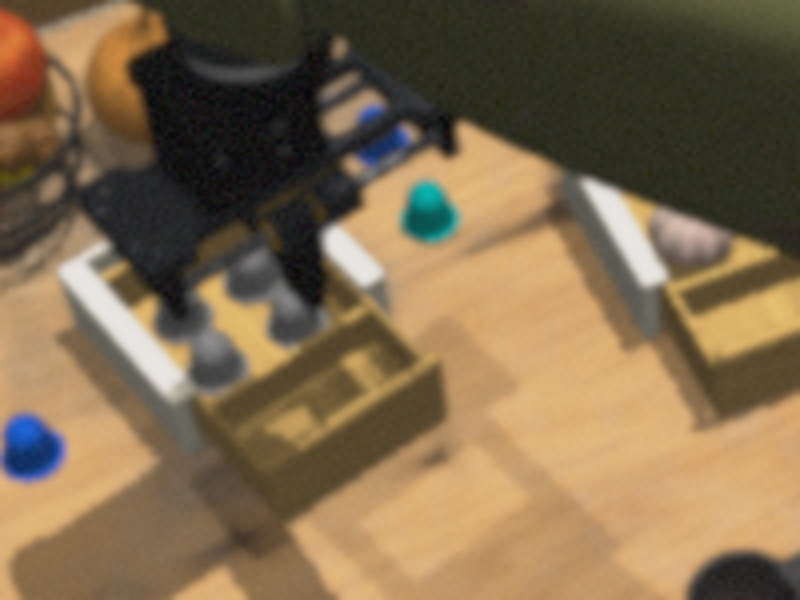

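The tip at crop (316,305) is within a few mm of the prediction, above the pod well once lowered. The garlic cross wall sits at its frame front, so that tray is closed. I'll lower into the well and then draw it out.

Request:
{"name": "drive_tool", "arguments": {
  "series": [
    [-1,[0,0,-2],[0,0,0]],
    [-1,[0,0,-2],[0,0,0]],
    [-1,[0,0,-1.5],[0,0,0]],
    [-1,[0,0,-1],[0,0,0]],
    [-1,[0,0,-0.4],[0,0,0]]
  ]
}}

```text
clock: 8.25
eef_pos: [0.641, 0.1935, 0.0101]
tcp_rot: [0.996, 0.093, -0.001, 0.0]
wrist_force: [-0.1, -0.6, 0.3]
gripper_width: 0.007
grasp_force: 0.0
```

Request:
{"name": "drive_tool", "arguments": {
  "series": [
    [-1,[0,0,0],[0,0,0]],
    [-1,[-0.5,-0.1,0],[0,0,0]],
    [-1,[-0.5,-0.1,0],[0,0,0]],
    [-1,[-0.5,-0.1,0],[0,0,0]],
    [-1,[-0.5,-0.1,0],[0,0,0]]
  ]
}}

```text
clock: 8.75
eef_pos: [0.6218, 0.1898, 0.0118]
tcp_rot: [0.996, 0.093, 0.001, -0.0]
wrist_force: [3.1, 0.3, -1.0]
gripper_width: 0.005
grasp_force: 0.9
```

Hooked (+3.1 N). Drawing out gently.

Request:
{"name": "drive_tool", "arguments": {
  "series": [
    [-1,[-0.6,-0.1,0],[0,0,0]],
    [-1,[-0.6,-0.1,0],[0,0,0]],
    [-1,[-0.6,-0.1,0],[0,0,0]],
    [-1,[-0.6,-0.1,0],[0,0,0]],
    [-1,[-0.6,-0.2,0],[0,0,0]]
  ]
}}

```text
clock: 9.25
eef_pos: [0.5912, 0.1841, 0.0114]
tcp_rot: [0.996, 0.093, 0.0, -0.001]
wrist_force: [1.3, 0.5, 0.5]
gripper_width: 0.004
grasp_force: 1.0
```

Request:
{"name": "drive_tool", "arguments": {
  "series": [
    [-1,[-0.6,-0.1,0],[0,0,0]],
    [-1,[-0.6,-0.1,0],[0,0,0]],
    [-1,[-0.6,-0.1,0],[0,0,0]],
    [-1,[-0.6,-0.1,0],[0,0,0]],
    [-1,[-0.6,-0.2,0],[0,0,0]]
  ]
}}

```text
clock: 9.75
eef_pos: [0.5609, 0.1779, 0.011]
tcp_rot: [0.996, 0.093, -0.0, -0.0]
wrist_force: [0.6, 1.6, 0.9]
gripper_width: 0.006
grasp_force: 1.0
```

Request:
{"name": "drive_tool", "arguments": {
  "series": [
    [-1,[-0.5,-0.1,0],[0,0,0]],
    [-1,[-0.4,-0.1,0],[0,0,0]],
    [-1,[-0.4,-0.1,0],[0,0,0]],
    [-1,[-0.3,0,0],[0,0,0]],
    [-1,[-0.3,-0.1,0],[0,0,0]]
  ]
}}

```text
clock: 10.25
eef_pos: [0.5421, 0.1736, 0.0108]
tcp_rot: [0.996, 0.093, -0.0, 0.0]
wrist_force: [1.2, 1.6, 0.5]
gripper_width: 0.007
grasp_force: 0.9
```

Request:
{"name": "drive_tool", "arguments": {
  "series": [
    [-1,[-0.2,-0.1,0],[0,0,0]],
    [-1,[-0.2,0,0],[0,0,0]],
    [-1,[-0.2,0,0],[0,0,0]],
    [-1,[-0.1,0,0],[0,0,0]]
  ]
}}

```text
clock: 10.65
eef_pos: [0.5408, 0.173, 0.0113]
tcp_rot: [0.996, 0.093, 0.007, -0.0]
wrist_force: [18.8, 2.2, -15.1]
gripper_width: 0.006
grasp_force: 9.5
```

Request:
{"name": "drive_tool", "arguments": {
  "series": [
    [-1,[-0.2,0,0],[0,0,0]],
    [-1,[-0.2,0,0],[0,0,0]]
  ]
}}

```text
clock: 10.85
eef_pos: [0.5409, 0.1731, 0.0116]
tcp_rot: [0.996, 0.093, 0.012, -0.0]
wrist_force: [33.4, 2.7, -25.0]
gripper_width: 0.004
grasp_force: 16.1
```

It is at the out-stop: 33 N with no further motion. I'll free the tip, rise and move aside.

Request:
{"name": "drive_tool", "arguments": {
  "series": [
    [-1,[1.2,0.2,0],[0,0,0]],
    [-1,[1.2,0.2,0],[0,0,0]],
    [-1,[0,0,0],[0,0,0]],
    [-1,[0,0,3],[0,0,0]],
    [-1,[0,0,4],[0,0,0]]
  ]
}}

```text
clock: 11.35
eef_pos: [0.5522, 0.1759, 0.0784]
tcp_rot: [0.996, 0.093, -0.004, 0.001]
wrist_force: [1.0, 0.2, 0.3]
gripper_width: 0.004
grasp_force: 0.0
```

Request:
{"name": "drive_tool", "arguments": {
  "series": [
    [-1,[0,0,4.5],[0,0,0]],
    [-1,[0,0,4.5],[0,0,0]],
    [-1,[-2,-4,2],[0,0,0]],
    [-1,[-2,-4,2],[0,0,0]],
    [-1,[-2,-4,0],[0,0,0]]
  ]
}}

```text
clock: 11.85
eef_pos: [0.4959, 0.0558, 0.2148]
tcp_rot: [0.996, 0.094, 0.003, 0.0]
wrist_force: [0.3, -0.7, 0.6]
gripper_width: 0.005
grasp_force: 0.0
```

Request:
{"name": "drive_tool", "arguments": {
  "series": [
    [-1,[-2,-4,0],[0,0,0]],
    [-1,[-2,-4,0],[0,0,0]],
    [-1,[-2,-4,0],[0,0,0]],
    [-1,[-1,-4,0],[0,0,0]],
    [-1,[0,0,0],[0,0,0]]
  ]
}}

```text
clock: 12.35
eef_pos: [0.4237, -0.1065, 0.2109]
tcp_rot: [0.996, 0.09, -0.001, 0.0]
wrist_force: [0.1, 1.0, 0.1]
gripper_width: 0.002
grasp_force: 0.0
```

```bash
python3 - <<'E'
from h import *
import cv2
im=ctrl.snapshot("top")[:,:,::-1];cv2.imwrite("pics/top9.png",im)
cv2.imwrite("pics/topc9.png",cv2.resize(im[160:335,170:400],(788,600),interpolation=cv2.INTER_CUBIC))
s=ctrl.read_state();print(s["eef_pos"],s["wrist_force"],s["clock"])
E
```

```text
[ 0.42434651 -0.10475158  0.21083981] [0.03235896 0.41925316 0.62791653] 12.4
```

View pics/topc9.png

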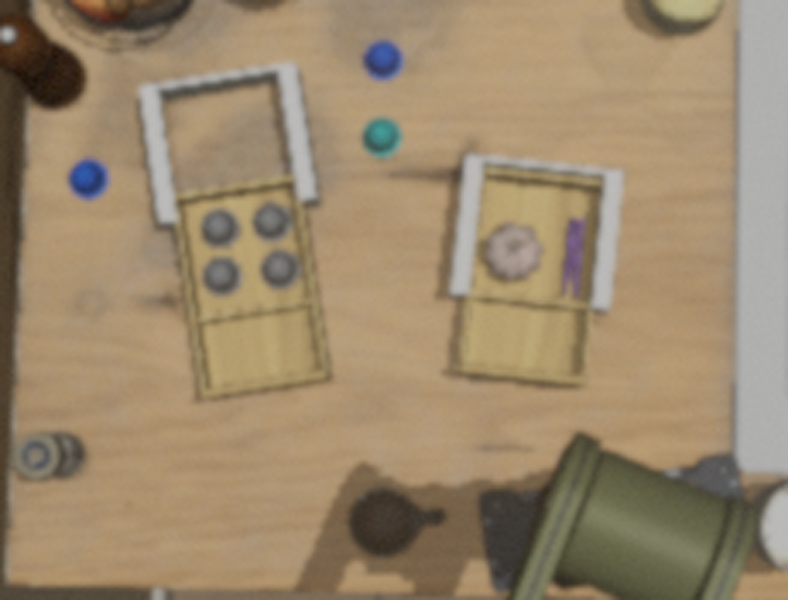

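The final view shows the pod tray fully out, with its lip at crop (262,388) and all four pods standing. The garlic tray is home, with its lip at (517,378) and the bulb and clip still inside. The mug and jar haven't moved, and the hand is clear.

```bash
python3 -c "
from cell import ctrl
print(ctrl.job_done())"
```

```text
the job is handed in; nothing more can be done
None
```

The job is handed in at about 12.4 s of the 40 s allowed: the pod tray is drawn out to its stop with all four pods standing, the garlic tray is pushed home with the bulb and clip still in it, the small mug and spice jar look unmoved (the hand never went near the big mug, which the last picture barely shows), and the hand is clear.

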